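Weigh the spice stock from a railed shelf

TASK

Do the spice stocktake: with the scale's pan still empty, press its button fully down and let it come back up to zero it, then take every round steel spice canister off the railed shelf - up over its front rail - and stand them all upright on the scale's pan together. Press and release the button again to record the weight, then stand all the canisters upright on the shelf behind the rail again, where the square tub stays all along. Leave everything else on the bench as it is.

Things in the scene. Friction and masses are not known exactly. Their poses are not given: they have to be found in the camera images.
- shelf_board (a point): Low fixed shelf, open above. This point: centre of its board's upper surface, 50 mm above the bench; x to the back of the shelf (away from the robot), y along it to the left, z up. Clear board: x from -56 to +59 mm, y from -170 to +170 mm; the back lip and the end panels (10 mm thick) rise 30 mm above the board.
- front_rail (a point): Middle of the top of the shelf's front retaining rail, a fixed steel bar 8 mm thick along the whole front edge, 60 mm in front of the board's centre line; its top is 30 mm above the board. Axes as the shelf's.
- pan (a point): Fixed bench scale (its pan does not sink). This point: centre of the pan's inner floor, 63 mm above the bench; x away from the robot, y left, z up. The steel pan is a tray, 158 mm (x) by 268 mm (y) inside, with a 4 mm thick rim 33 mm high. The grey housing (top 48 mm above the bench) reaches 102 mm in front of the pan's outer front edge; the display and the button are there.
- record (a joint): The scale's only push button (zero / record), spring-loaded, pressed straight down: 0 when out, 0.008 m fully down (takes about 5 N).
- record_top (a point): Centre of the top of that grey button, 32 mm across, on the scale's front panel, 142 mm in front of and 75 mm to the left of the pan's centre; moves with the button.
- can1_mid (a point): Round steel spice canister with a sifter lid, 60 mm in diameter, 84 mm high, bottom-heavy, about 0.2 to 0.4 kg, standing on the shelf; may be absent (there are 2 or 3 in all, in any order along the shelf). This point is its centre, half-way up (42 mm above its underside); z along its axis, up.
- can2_mid (a point): Round steel spice canister with a sifter lid, 60 mm in diameter, 84 mm high, bottom-heavy, about 0.2 to 0.4 kg, standing on the shelf; may be absent (there are 2 or 3 in all, in any order along the shelf). This point is its centre, half-way up (42 mm above its underside); z along its axis, up.
- can3_mid (a point): Round steel spice canister with a sifter lid, 60 mm in diameter, 84 mm high, bottom-heavy, about 0.2 to 0.4 kg, standing on the shelf; may be absent (there are 2 or 3 in all, in any order along the shelf). This point is its centre, half-way up (42 mm above its underside); z along its axis, up.
- tub_mid (a point): Square white plastic tub with a grey lid, 60 by 60 mm, 72 mm high, about 0.45 kg, standing on the shelf among the canisters; not to be taken off the shelf. This point is its centre, 36 mm above its underside.
- ramekin: Bystander, leave alone: white ramekin, 80 mm wide, 45 mm high; origin at its underside.
- sauce: Bystander, leave alone: white squeeze bottle with a black cap, 150 mm high; origin at its underside.
Mind the look-alikes: they are no part of the job. Leave any red look-alike of the part that bears tub_mid alone.

How it is judged:
By the outcome, as a careful person would: the job done as asked, in the order asked, and still so for the second after the job is handed in, with the robot touching nothing.
Of can1, can2, can3 only 2 to 3 are there at a start; the rules pass over those that are not, and their reading is None.
At some moment in a run one of can1, can2, can3 may be knocked a few centimetres aside while the robot is not near it.
It also fails if it takes over 210 s, if anything falls off the work surface, if the arm or the gripper's body presses on something with over 40 N, if the wrist force passes 120 N, or if a joint passes its speed limit or range.

ROBOT

A 6-joint arm with a two-finger parallel gripper is mounted at the origin on the work surface. World frame = base frame: x ahead of the robot, y to its left, z up, the work surface at z = 0. Lengths are in m, angles in degrees, forces in N, time in s.
With the tool pointing down it reaches from about 0.4 to 0.825 m from the base axis. Payload 7 kg.
Tool frame: the origin (TCP) lies midway between the tips of the shut fingers; the grasp point (between the pads) lies ctrl.tcp_to_grasp behind it (ctrl.tcp_to_grasp is the distance from the TCP to the grasp point, in m); z points along the fingers, y is the line along which they close (so a half turn about z gives the same grasp; the last joint's range is limited). The gripper opens to 88 mm and grips with 3 to 60 N. Pads are 19 mm wide; open, the fingers measure 130 mm over their backs; the gripper's body (78 mm by 193 mm) begins 47 mm behind the grasp point.
Start: joints at [84.345, 20.546, 0.682, 0, -70.136, -16.507], TCP at [0.255, 0.625, 0.19] pointing down, gripper open.
Joint ranges: [-176.03, 176.03], [-82.01, 121.73], [-58.28, 71.71], [-173.87, 95.51], [-174.79, -0.11], [-173.66, 173.66]. Speed limits (degrees/s): [136.94, 136.94, 172.46, 180, 180, 180].

INTERFACE

Orientations are given as [roll, pitch, yaw] about the fixed x, y, z axes, in that order (R = Rz(yaw) Ry(pitch) Rx(roll)).
In Python, from plant import ctrl, imaging, close_job gives the robot as it stands.
- The arm moves only by the shell command python3 -m crank 'ROWS'. ROWS is JSON, a list of rows, each a list of 3 entries, a list of its own where there are three numbers: the shift along the world's x, y, z in m, then the turn, a rotation vector about the world's x, y, z in degrees, then the opening, from -1 (shut) to 1 (fully open), so that 0 is half open. A call has 1 to 12 rows; each row shifts and turns the commanded pose from where the row before left it; what a row does not reach is not made up. A row lasts 1/10 s, in which the tool goes at most 50 mm and 8.59 degrees, less where a joint would pass 70% of its speed; a pose out of reach is approached as far as the arm can. A call is refused whole if a number of a shift passes 0.05 or a number of a turn 8.59, either way. A call with a gripper value outside its range is refused whole. The fingers move at their own pace and stop on an object; the grip force is fixed at half the most. Time passes only in rows, so rows that do not move let the fingers close. It gives the time, the measured TCP pose, the force, the opening and the grip force at its end, in the units of the state.
- ctrl.get_obs(): the state, without advancing time (a new reading comes with each control period).
- imaging.snapshot(name): name is "scene" or "top" or "wrist"; returns (picture, depth): 480x640x3 uint8, blue, green, red; 480x640 float32, m along the optical axis (not along the pixel's ray), 0 where there is no reading.
- imaging.camera_model(name): a dict with "mtx" (3x3 intrinsics, pixels), "R" (3x3) and "t" (3): a world point X has camera coordinates R X + t. Camera axes: x right, y down, z forward; pixel columns grow to the right and rows downward; lengths in m; the calibration is good to about 2 mm. A picture is of the moment at which its call begins: read the wrist's pose just before it. camera_model takes no time and is no camera call; for the wrist camera it gives the pose at the moment of the call.
- close_job(): hands the job in; it is judged then, once.
The state is a dict: "clock": time; "joint_pos": joint angles; "qvel": joint speeds; "tau": joint torques, N m; "tool_pos": TCP position; "orientation": TCP orientation; "force": force on the tool from outside, world axes, zero at the start; "moment": the same for the moment, N m; "opening": finger opening in m; "gripper_force": force on a finger pad.
Only numpy, scipy, OpenCV 4.12 (cv2) and the standard library are available. Lean on these libraries where they do the work, as an engineer would, in place of code of your own. Each camera call takes 0.05 s, during which the arm holds its last target. There are 200 camera calls.

## Working session

There is one attempt and no reset: what is moved stays moved. The work goes in short steps, Python scripts to look and compute and a shell command to move; the robot and the scene stay as the last step left them, time stands still between calls to the robot, and variables do not carry over. Pictures are saved under pics/ and viewed, at most 14 in all, crops included, and the job is handed in when it is done.

```bash
ls; mkdir -p pics; python3 - <<'E'
from plant import ctrl, imaging
import cv2,numpy as np
print(ctrl.get_obs(), ctrl.tcp_to_grasp)
ims=[]
for n in("scene","top"):
    p,d=imaging.snapshot(n); np.savez('%s0.npz'%n,p=p,d=d); cv2.imwrite('pics/%s0.png'%n,p)
    m=imaging.camera_model(n); print(n,m)
E
```

```text
pics
{'clock': 0.0, 'joint_pos': array([ 8.43452998e+01,  2.05921823e+01,  6.33678265e-01, -2.05581141e-02,
       -7.01359639e+01, -1.65061432e+01]), 'qvel': array([-0.05271303,  0.04955784, -0.05081247, -0.02305801,  0.037227  ,
        0.05180055]), 'tau': array([ 5.64721831e-04, -5.82716238e+01,  2.93055475e+01,  6.99728832e+00,
        6.95289214e-03, -1.73808612e-04]), 'tool_pos': array([0.254443  , 0.6246093 , 0.18941221]), 'orientation': array([ 1.79903934e+02, -8.31331765e-03, -2.21678378e+01]), 'force': array([-0.24508641, -0.61213132, -0.30686645]), 'moment': array([ 0.01323089,  0.04511391, -0.02277585]), 'gripper_force': 0.0, 'opening': 0.0874393606310739} 0.0188
scene {'mtx': array([[460.01942125,   0.        , 314.0841227 ],
       [  0.        , 460.01942125, 230.41680572],
       [  0.        ,   0.        ,   1.        ]]), 'R': array([[ 0.17970499,  0.98364477,  0.01221024],
       [ 0.55776267, -0.09165932, -0.82492386],
       [-0.81031285,  0.15505335, -0.56511197]]), 't': array([-0.00454223, -0.23487341,  1.45386395])}
top {'mtx': array([[552.59054543,   0.        , 317.88096446],
       [  0.        , 552.59054543, 246.27722151],
       [  0.        ,   0.        ,   1.        ]]), 'R': array([[-0.02321026, -0.99957948,  0.01738227],
       [-0.99320965,  0.02107274, -0.11441389],
       [ 0.11399948, -0.01991982, -0.99328109]]), 't': array([-0.08222469,  0.55830411,  1.08853551])}
```

View pics/top0.png

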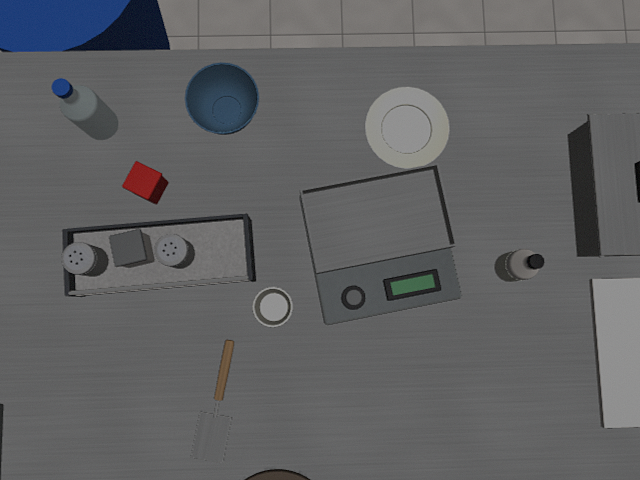

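View pics/scene0.png

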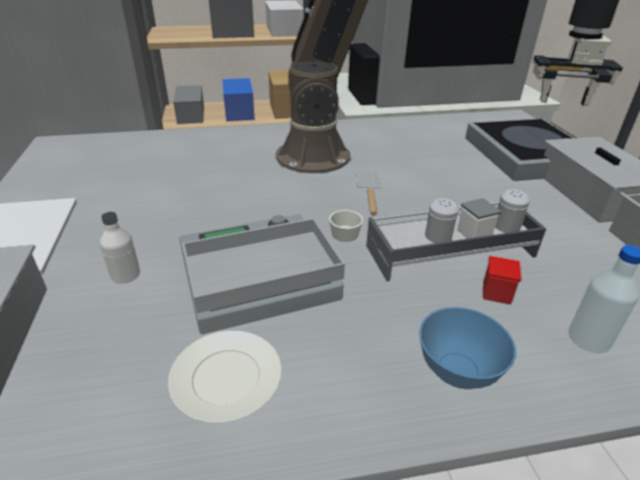

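The top view shows two canisters on the shelf, with tops near (82,256) and (173,250), and the tub at (128,247). The pan is near (377,218) and the button at (353,297). The red cube at (145,182) is the look-alike. Next I turn these into world points.

```bash
cat > h.py <<'E'
import numpy as np, cv2
from plant import ctrl, imaging
def cloud(d,m):
    v,u=np.mgrid[:480,:640]; K=m['mtx']
    c=np.stack([(u-K[0,2])/K[0,0]*d,(v-K[1,2])/K[1,1]*d,d],-1)
    return (c-m['t'])@m['R']
def ray(u,v,z,m):
    r=np.linalg.inv(m['mtx'])@[u,v,1]; o=-m['R'].T@m['t']; w=m['R'].T@r
    return o+w*(z-o[2])/w[2]
def comps(mask,amin=30):
    n,l,s,c=cv2.connectedComponentsWithStats(mask.astype(np.uint8))
    return [(l==i) for i in range(1,n) if s[i,4]>=amin]
E
python3 - <<'E'
from h import *
f=np.load('top0.npz');d=f['d'];m=imaging.camera_model('top');W=cloud(d,m);z=W[...,2]
ok=d>0; np.set_printoptions(precision=4,suppress=True)
def show(name,a,b,box,amin=30):
    M=np.zeros_like(ok);u0,v0,u1,v1=box;M[v0:v1,u0:u1]=1
    for c in comps(ok&M&(z>a)&(z<b),amin):
        P=W[c]; r=cv2.minAreaRect(P[:,:2].astype(np.float32)*1000)
        print(name,c.sum(),'z',np.median(P[:,2]),'mean',P.mean(0),'rect',r)
show('cans/tub',.112,.15,(40,200,270,310))
show('board',.04,.06,(40,200,270,310),300)
show('shelf all',.04,.2,(40,200,270,310),300)
show('panfloor',.056,.072,(295,160,470,340),300)
show('scale',.03,.12,(295,160,470,340),300)
show('rim',.085,.11,(295,160,470,340),30)
show('button',.05,.08,(335,280,370,320),30)
show('ramekin',.02,.08,(250,284,296,330),30)
for q in[(301,193),(436,168),(453,243),(317,271)]:print('rim',q,ray(*q,.096,m))
for q in[(64,230),(248,214),(255,280),(67,295)]:print('shelf',q,ray(*q,.08,m))
print('btn',ray(353,297,.058,m), W[297,353],W[297,370],W[297,341])
E
```

```text
cans/tub 1062 z 0.12166127090214185 mean [0.551  0.261  0.1216] rect ((551.41357421875, 262.2953796386719), (60.0738525390625, 61.6063346862793), 11.939007759094238)
cans/tub 856 z 0.1320015807724493 mean [0.5443 0.1784 0.1311] rect ((545.0765991210938, 180.0465087890625), (59.1920051574707, 59.14556884765625), 53.42890930175781)
cans/tub 904 z 0.13195407946288948 mean [0.5327 0.3465 0.1307] rect ((533.4163208007812, 349.8320007324219), (59.16205596923828, 59.60866928100586), 74.50952911376953)
board 6561 z 0.04980875542681632 mean [0.5431 0.1965 0.0499] rect ((545.6148071289062, 221.31129455566406), (114.5283432006836, 338.83294677734375), 3.8032314777374268)
shelf all 12839 z 0.053284583989199934 mean [0.5416 0.2183 0.074 ] rect ((542.9275512695312, 219.11550903320312), (131.17767333984375, 361.0931396484375), 3.7198143005371094)
panfloor 10529 z 0.06226961328333418 mean [ 0.6056 -0.2105  0.0623] rect ((605.7975463867188, -210.5913848876953), (157.4175567626953, 268.8345947265625), 9.692713737487793)
panfloor 937 z 0.05831095574321482 mean [ 0.4734 -0.2764  0.0586] rect ((473.55487
[... 670 characters left out ...]
((452.9309997558594, -159.44378662109375), (47.55543518066406, 49.28874588012695), 88.4103012084961)
ramekin 488 z 0.04146092950349149 mean [0.4372 0.0025 0.0381] rect ((437.17059326171875, 0.32825469970703125), (77.55180358886719, 76.98543548583984), 88.33916473388672)
rim (301, 193) [ 0.6535 -0.0631  0.096 ]
rim (436, 168) [ 0.698  -0.3276  0.096 ]
rim (453, 243) [ 0.5499 -0.3534  0.096 ]
rim (317, 271) [ 0.5017 -0.0906  0.096 ]
shelf (64, 230) [0.593  0.3966 0.08  ]
shelf (248, 214) [0.6172 0.0413 0.08  ]
shelf (255, 280) [0.4881 0.0289 0.08  ]
shelf (67, 295) [0.4675 0.3873 0.08  ]
btn [ 0.4517 -0.1608  0.058 ] [ 0.4515 -0.1598  0.0693] [ 0.4511 -0.1953  0.0483] [ 0.4522 -0.1371  0.059 ]
```

```bash
python3 -c "
import cv2
p=cv2.imread('pics/top0.png')[150:335,40:470]
cv2.imwrite('pics/crop.png',cv2.resize(p,(800,344),interpolation=cv2.INTER_CUBIC))"
```

```text
(no output)
```

View pics/crop.png

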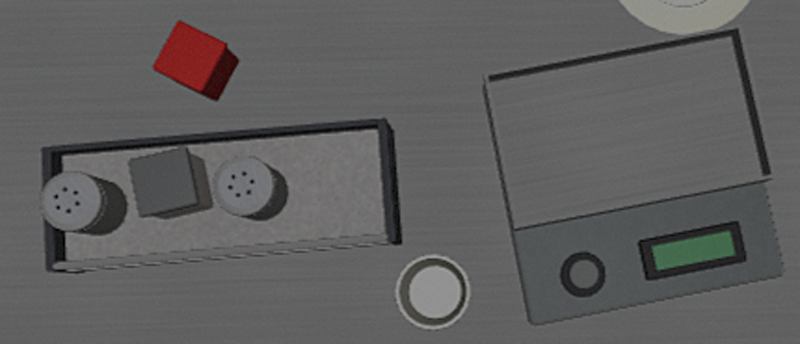

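The crop confirms two canisters, can A at about (0.545,0.180) and can B at about (0.533,0.350). The tub sits between them and the pan is empty. The pan centre (0.605,-0.2105) predicts the button at (0.452,-0.161), which matches what I measured. Moving over to the button with the fingers shut.

```bash
python3 -m crank '[[[0.035,-0.035,0],[0,0,-8],-1],[[0.035,-0.035,0],[0,0,-8],-1],[[0.035,-0.035,0],[0,0,-8],-1],[[0.035,-0.035,0],[0,0,-8],-1],[[0.035,-0.035,0],[0,0,-8],-1],[[0.023,-0.035,0],[0,0,-8],-1],[[0,-0.045,0],[0,0,-8],-1],[[0,-0.045,0],[0,0,-8],-1],[[0,-0.045,0],[0,0,0],-1],[[0,-0.045,0],[0,0,0],-1],[[0,-0.045,0],[0,0,0],-1],[[0,-0.045,0],[0,0,0],-1]]'
python3 -m crank '[[[0,-0.045,0],[0,0,0],-1],[[0,-0.045,0],[0,0,0],-1],[[0,-0.045,0],[0,0,0],-1],[[0,-0.045,0],[0,0,0],-1],[[0,-0.045,0],[0,0,0],-1],[[0,-0.045,0],[0,0,0],-1],[[0,-0.036,0],[0,0,0],-1],[[0,0,-0.02],[0,0,0],-1],[[0,0,-0.02],[0,0,0],-1],[[0,0,-0.02],[0,0,0],-1],[[0,0,0],[0,0,0],-1],[[0,0,0],[0,0,0],-1]]'
python3 - <<'E'
from h import *
np.set_printoptions(precision=4,suppress=True)
f=np.load('top0.npz');W=cloud(f['d'],imaging.camera_model('top'))
print('profile',W[297,338:371,2]); print('col',W[282:314,353,2])
o=ctrl.get_obs();print(o['joint_pos'],o['tool_pos'],o['orientation'],o['clock'])
E
```

```text
clock: 1.3
tool_pos: [0.452, 0.1432, 0.1902]
orientation: [180.0, 0.0, -86.1]
force: [0.5, -0.0, -0.1]
opening: 0.001
gripper_force: 0.0
clock: 2.5
tool_pos: [0.4526, -0.161, 0.1306]
orientation: [180.0, -0.0, -86.1]
force: [-0.2, 0.1, 0.5]
opening: 0.0006
gripper_force: 0.0
profile [0.047  0.0481 0.0478 0.059  0.0605 0.0613 0.0582 0.0708 0.0724 0.0718
 0.0735 0.0736 0.0714 0.0667 0.0723 0.0693 0.0754 0.0708 0.0704 0.0743
 0.0729 0.0706 0.0692 0.0705 0.06   0.0591 0.0581 0.0467 0.0476 0.0483
 0.0507 0.0468 0.0483]
col [0.0489 0.047  0.0484 0.047  0.0581 0.0615 0.0559 0.0584 0.0677 0.0741
 0.0724 0.0744 0.0708 0.0735 0.0727 0.0693 0.0693 0.0683 0.0714 0.0722
 0.0721 0.0706 0.0721 0.0713 0.0573 0.0598 0.0599 0.0592 0.0453 0.0487
 0.0434 0.0453]
[  3.9654   4.9961 -28.1279   0.0206 -56.9226  -0.1261] [ 0.4526 -0.161   0.1306] [179.9535  -0.0174 -86.1494] 2.5
```

```bash
python3 -m crank '[[[0,0,-0.025],[0,0,0],-1],[[0,0,-0.02],[0,0,0],-1],[[0,0,-0.01],[0,0,0],-1],[[0,0,-0.004],[0,0,0],-1],[[0,0,-0.004],[0,0,0],-1],[[0,0,-0.002],[0,0,0],-1],[[0,0,0],[0,0,0],-1],[[0,0,0],[0,0,0],-1]]'
python3 -m crank '[[[0,0,-0.001],[0,0,0],-1],[[0,0,-0.001],[0,0,0],-1],[[0,0,0],[0,0,0],-1],[[0,0,0],[0,0,0],-1]]'
```

```text
clock: 3.3
tool_pos: [0.453, -0.1609, 0.0659]
orientation: [-180.0, -0.0, -86.2]
force: [-0.3, -0.8, 1.0]
opening: 0.0005
gripper_force: 0.0
clock: 3.7
tool_pos: [0.4526, -0.1609, 0.0634]
orientation: [180.0, -0.0, -86.2]
force: [0.7, 0.5, -0.4]
opening: 0.0003
gripper_force: 0.0
```

```bash
python3 -m crank '[[[0,0,-0.0015],[0,0,0],-1],[[0,0,0],[0,0,0],-1],[[0,0,0],[0,0,0],-1]]'
python3 - <<'E'
from h import *
p,d=imaging.snapshot('top'); cv2.imwrite('pics/t1.png',p)
p2,d=imaging.snapshot('wrist'); 
p=cv2.resize(p[220:340,270:430],(533,400),interpolation=cv2.INTER_CUBIC)
s,_=imaging.snapshot('scene')
s=cv2.resize(s[200:260,250:310],(267,267))
c=np.zeros((600,800,3),np.uint8);c[:400,:533]=p;c[:267,533:]=s;c[400:,:267]=cv2.resize(p2,(267,200));cv2.imwrite('pics/b1.png',c)
E
```

```text
clock: 4.0
tool_pos: [0.4526, -0.1609, 0.0618]
orientation: [180.0, -0.0, -86.2]
force: [-0.8, 0.3, -0.4]
opening: 0.0004
gripper_force: 0.0
```

View pics/b1.png

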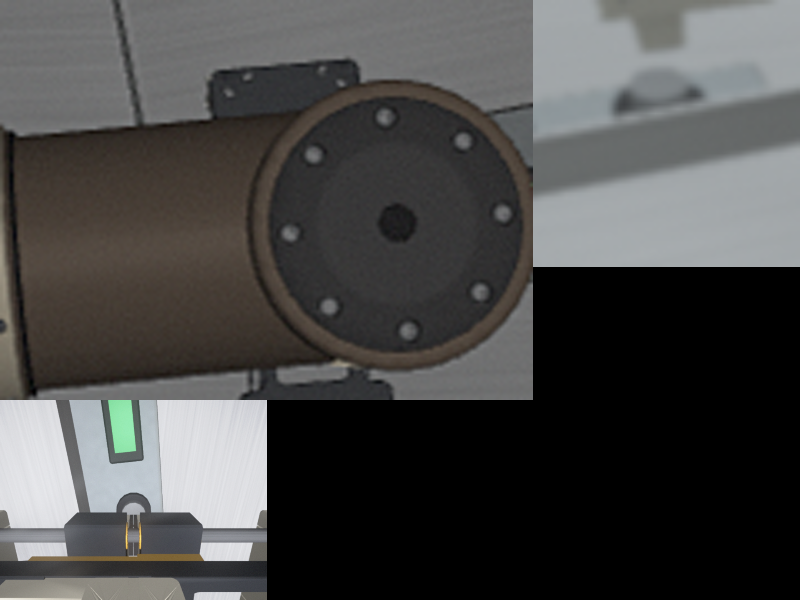

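The composite shows the fingertips near the button but not on it. In the scene crop the tip is at about (660,45), above the button at (660,80). The button is still out. I'll measure the offset with the wrist and scene cameras.

```bash
python3 - <<'E'
from h import *
np.set_printoptions(precision=4,suppress=True)
t=ctrl.get_obs()['tool_pos']
for n in('scene','wrist'):
    m=imaging.camera_model(n)
    for X in (t,[.452,-.161,.072],[.452,-.161,.064]):
        c=m['R']@np.array(X)+m['t'];q=m['mtx']@c;print(n,X,q[:2]/q[2])
m=imaging.camera_model('wrist');p,d=imaging.snapshot('wrist');W=cloud(d,m)
cv2.imwrite('pics/w1.png',np.hstack([p[200:400,200:440]]*1).repeat(3,0).repeat(3,1))
for q in [(320,225),(320,235),(320,243),(320,250),(320,255),(320,260)]: print(q,W[q[1],q[0]],d[q[1],q[0]])
s,ds=imaging.snapshot('scene');Ws=cloud(ds,imaging.camera_model('scene'))
for q in [(278,208),(278,212),(278,216),(278,218),(278,221),(270,222)]: print(q,Ws[q[1],q[0]])
E
```

```text
scene [ 0.4526 -0.1609  0.0619] [277.9307 222.0468]
scene [0.452, -0.161, 0.072] [277.7115 218.0821]
scene [0.452, -0.161, 0.064] [277.8279 221.094 ]
wrist [ 0.4526 -0.1609  0.0619] [321.1753 265.8386]
wrist [0.452, -0.161, 0.072] [322.4451 272.2264]
wrist [0.452, -0.161, 0.064] [322.3344 267.0781]
(320, 225) [ 0.4548 -0.1838  0.0592] 0.20331453
(320, 235) [ 0.4545 -0.1785  0.0605] 0.20347713
(320, 243) [ 0.4543 -0.1759  0.0675] 0.19735982
(320, 250) [ 0.4542 -0.1736  0.0726] 0.19307752
(320, 255) [ 0.454  -0.1709  0.073 ] 0.19341889
(320, 260) [ 0.4538 -0.1679  0.0722] 0.19501223
(278, 208) [ 0.4687 -0.1611  0.1084]
(278, 212) [ 0.3156 -0.1467  0.0019]
(278, 216) [ 0.4433 -0.1593  0.0718]
(278, 218) [ 0.4509 -0.1602  0.0715]
(278, 221) [ 0.4664 -0.162   0.0737]
(270, 222) [ 0.4453 -0.178   0.059 ]
```

View pics/w1.png

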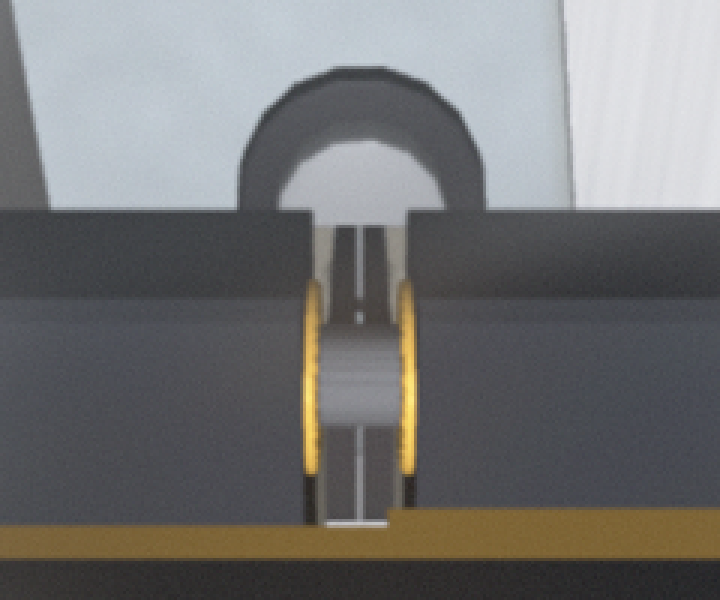

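The wrist crop shows the shut fingers centred over the button at crop column 360, with tips near (360,225), and they seem to stop above it. I'll check the actual tip height by depth.

```bash
python3 - <<'E'
from h import *
np.set_printoptions(precision=4,suppress=True)
m=imaging.camera_model('wrist');p,d=imaging.snapshot('wrist');W=cloud(d,m)
for r in range(264,300,3): print('w',r,W[r,317],W[r,323],p[r,317])
s,ds=imaging.snapshot('scene');m=imaging.camera_model('scene');Ws=cloud(ds,m)
for r in range(190,224,2): print('s',r,Ws[r,278],Ws[r,274],s[r,278])
E
```

```text
w 264 [ 0.4552 -0.1653  0.0716] [ 0.452  -0.1656  0.0717] [186 181 178]
w 267 [ 0.4551 -0.1638  0.0721] [ 0.4519 -0.1638  0.0714] [185 180 176]
w 270 [ 0.455  -0.1623  0.0726] [ 0.4518 -0.1622  0.0719] [183 178 175]
w 273 [ 0.4549 -0.1605  0.0724] [ 0.4517 -0.1608  0.0726] [177 171 170]
w 276 [ 0.4553 -0.1701  0.1012] [ 0.4526 -0.1704  0.1014] [68 66 65]
w 279 [ 0.4553 -0.1704  0.1055] [ 0.4526 -0.1702  0.1046] [68 68 69]
w 282 [ 0.4553 -0.1702  0.1083] [ 0.4526 -0.1696  0.1065] [67 67 67]
w 285 [ 0.4553 -0.1702  0.1117] [ 0.4527 -0.17    0.1108] [71 71 73]
w 288 [ 0.4552 -0.1701  0.1147] [ 0.4527 -0.1701  0.1142] [70 73 76]
w 291 [ 0.4552 -0.1699  0.1173] [ 0.4527 -0.1699  0.1168] [73 72 74]
w 294 [ 0.4552 -0.1704  0.1213] [ 0.4528 -0.1705  0.1212] [68 69 74]
w 297 [ 0.4552 -0.17    0.1234] [ 0.4528 -0.1699  0.1228] [68 73 73]
s 190 [ 0.5518 -0.1679  0.1995] [ 0.5505 -0.1753  0.1994] [83 86 84]
s 192 [ 0.548  -0.1677  0.193 ] [ 0.5512 -0.1755  0.1955] [115 121 119]
s 194 [ 0.5479 -0.1678  0.1886] [ 0.5497 -0.1756  0.1903] [116 122 121]
s 196 [ 0.5409 -0.1672  0.1801] [ 0.5413 -0.175
[... 260 characters left out ...]
608  0.1184] [ 0.4703 -0.1695  0.1202] [110 117 115]
s 206 [ 0.4708 -0.1612  0.1147] [ 0.4687 -0.1695  0.1143] [111 117 115]
s 208 [ 0.4699 -0.1612  0.1092] [ 0.469  -0.1697  0.1095] [113 119 117]
s 210 [ 0.4682 -0.1612  0.1031] [ 0.4689 -0.1699  0.1044] [121 125 122]
s 212 [ 0.3153 -0.1467  0.0018] [ 0.312  -0.1566  0.0007] [162 160 155]
s 214 [ 0.3215 -0.1475 -0.0003] [ 0.3198 -0.1575 -0.0004] [163 161 156]
s 216 [ 0.4463 -0.1596  0.0737] [ 0.4422 -0.1682  0.072 ] [135 132 127]
s 218 [ 0.4532 -0.1605  0.0729] [ 0.4535 -0.1694  0.0741] [135 132 126]
s 220 [ 0.4602 -0.1613  0.0722] [ 0.46   -0.1701  0.073 ] [135 133 127]
s 222 [ 0.468  -0.1622  0.0721] [ 0.4658 -0.1708  0.0716] [118 115 110]
```

By both depth cameras the real fingertips are at z≈0.100, while the state reads 0.062. So the tips sit about 38 mm above the reported TCP. The gripper body edge at z≈0.167 agrees with that. I'll correct by it and let contact with the button confirm it.

```bash
python3 -m crank '[[[0,0,-0.01],[0,0,0],-1],[[0,0,-0.01],[0,0,0],-1],[[0,0,-0.004],[0,0,0],-1],[[0,0,0],[0,0,0],-1],[[0,0,0],[0,0,0],-1]]'
python3 -m crank '[[[0,0,-0.003],[0,0,0],-1],[[0,0,-0.003],[0,0,0],-1],[[0,0,0],[0,0,0],-1],[[0,0,0],[0,0,0],-1]]'
python3 -m crank '[[[0,0,-0.003],[0,0,0],-1],[[0,0,0],[0,0,0],-1],[[0,0,0],[0,0,0],-1]]'
```

```text
clock: 4.85
tool_pos: [0.4525, -0.1609, 0.0376]
orientation: [180.0, -0.0, -86.2]
force: [-0.3, 0.4, -0.0]
opening: 0.0002
gripper_force: 0.0
clock: 5.25
tool_pos: [0.4531, -0.1609, 0.0321]
orientation: [-180.0, -0.0, -86.1]
force: [1.2, -0.0, 4.0]
opening: 0.0005
gripper_force: 1.5
clock: 5.55
tool_pos: [0.4531, -0.1609, 0.0291]
orientation: [-180.0, -0.0, -86.2]
force: [0.7, -0.3, 3.8]
opening: 0.0007
gripper_force: 2.2
```

```bash
python3 -m crank '[[[0,0,-0.002],[0,0,0],-1],[[0,0,-0.001],[0,0,0],-1],[[0,0,0],[0,0,0],-1],[[0,0,0],[0,0,0],-1]]'
python3 -m crank '[[[0,0,-0.001],[0,0,0],-1],[[0,0,0],[0,0,0],-1],[[0,0,0],[0,0,0],-1]]'
```

```text
clock: 5.95
tool_pos: [0.4533, -0.161, 0.0277]
orientation: [-179.9, -0.0, -86.1]
force: [-6.5, 2.0, 25.0]
opening: 0.0004
gripper_force: 12.4
clock: 6.25
tool_pos: [0.4534, -0.1611, 0.0275]
orientation: [-179.9, -0.0, -86.1]
force: [-8.4, 5.3, 33.7]
opening: 0.0006
gripper_force: 17.5
```

```bash
cat >> h.py <<'E'
def locate(name='top',lo=.112,hi=.15):
    m=imaging.camera_model(name);p,d=imaging.snapshot(name);W=cloud(d,m);z=W[...,2]
    M=(d>0)&(z>lo)&(z<hi)&(W[...,0]>.44)&(W[...,0]<.72)&(W[...,1]>-.37)&(W[...,1]<.42)
    for c in comps(M,150):
        P=W[c];zt=np.median(P[:,2]);r=cv2.minAreaRect((P[P[:,2]>zt-.008][:,:2]*1000).astype(np.float32))
        print(name,'n',c.sum(),'z %.3f'%zt,'c',np.round(r[0],1),'size',np.round(r[1],1),'ang %.0f'%r[2])
    return p
E
python3 -m crank '[[[0,0,0.004],[0,0,0],-1],[[0,0,0.006],[0,0,0],-1],[[0,0,0.01],[0,0,0],-1],[[0,0,0.02],[0,0,0],-1],[[0,0,0.03],[0,0,0],0],[[0,0,0.03],[0,0,0],1],[[0,0,0],[0,0,0],1]]'
python3 - <<'E'
from h import *
p=locate(); m=imaging.camera_model('top'); _,d=imaging.snapshot('top');W=cloud(d,m)
o=ctrl.get_obs();print(o['tool_pos'],o['force'],o['opening'])
E
```

```text
clock: 6.95
tool_pos: [0.4546, -0.1611, 0.1286]
orientation: [-179.7, -0.0, -86.1]
force: [1.2, 1.3, 0.9]
opening: 0.0192
gripper_force: 0.0
top n 1061 z 0.121 c [551.5 261.9] size [60.4 61. ] ang 12
top n 807 z 0.132 c [548.  180.8] size [53.5 59.3] ang 4
top n 906 z 0.132 c [533.6 350.6] size [59.5 58. ] ang 72
[ 0.45234034 -0.16071144  0.12524821] [ 0.25889299  0.31393393 -0.93492942] 0.027041418801061524
```

```bash
python3 -m crank '[[[0.0103,0.0379,0],[0,0,0],1],[[0.0103,0.0379,0],[0,0,0],1],[[0.0103,0.0379,0],[0,0,0],1],[[0.0103,0.0379,0],[0,0,0],1],[[0.0103,0.0379,0],[0,0,0],1],[[0.0103,0.0379,0],[0,0,0],1],[[0.0103,0.0379,0],[0,0,0],1],[[0.0103,0.0379,0],[0,0,0],1],[[0.0103,0.0379,0],[0,0,0],1],[[0,0,0],[0,0,0],1],[[0,0,0],[0,0,0],1]]'
python3 - <<'E'
from h import *
np.set_printoptions(precision=4,suppress=True)
o=ctrl.get_obs();print(o['tool_pos'],o['orientation'],o['opening'],o['joint_pos'])
p,d=imaging.snapshot('wrist');s,_=imaging.snapshot('scene')
c=np.zeros((480,800,3),np.uint8);c[:360,:480]=cv2.resize(p,(480,360));c[:320,480:]=cv2.resize(s[130:290,340:500],(320,320));cv2.imwrite('pics/a1.png',c)
E
```

```text
clock: 8.15
tool_pos: [0.5441, 0.1804, 0.1229]
orientation: [179.8, -0.1, -86.1]
force: [-0.2, -0.3, -0.3]
opening: 0.0876
gripper_force: 0.0
[0.5441 0.1804 0.1229] [179.8043  -0.0968 -86.0897] 0.08761707047248514 [ 37.8699  14.2537 -17.5925  -0.0341 -58.3701 -33.9417]
```

View pics/a1.png

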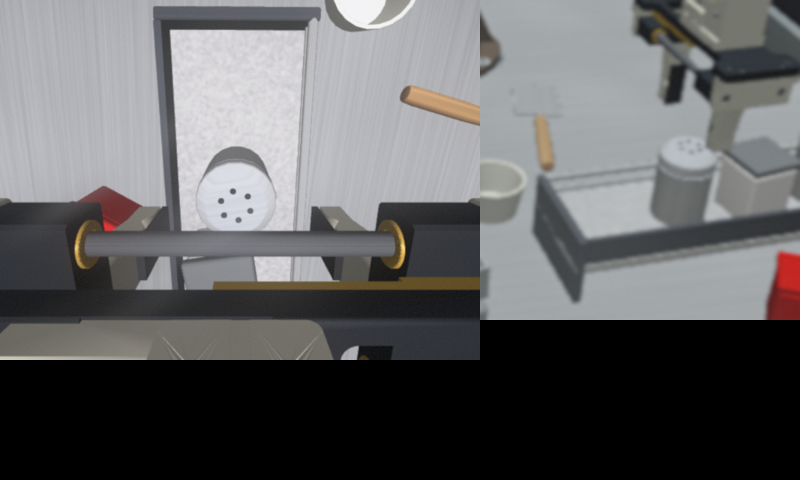

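The wrist view shows the can's lid centred near (236,200), between the open fingers. The scene crop shows the fingers poised over it.

```bash
python3 - <<'E'
from h import *
print(ray(314.7,267,.134,imaging.camera_model('wrist')))
E
python3 -m crank '[[[0.001,0,-0.02],[0,0,0],1],[[0,0,-0.02],[0,0,0],1],[[0,0,-0.015],[0,0,0],1],[[0,0,-0.01],[0,0,0],1],[[0,0,-0.005],[0,0,0],1],[[0,0,0],[0,0,0],1],[[0,0,0],[0,0,0],1]]'
```

```text
[0.54801634 0.17644406 0.134     ]
clock: 8.95
tool_pos: [0.5467, 0.1802, 0.0555]
orientation: [-180.0, 0.0, -86.2]
force: [0.3, -0.3, 0.7]
opening: 0.0873
gripper_force: 0.0
```

```bash
python3 -m crank '[[[0,-0.002,-0.002],[0,0,0],-1],[[0,0,0],[0,0,0],-1],[[0,0,0],[0,0,0],-1],[[0,0,0],[0,0,0],-1],[[0,0,0],[0,0,0],-1],[[0,0,0],[0,0,0],-1],[[0,0,0],[0,0,0],-1],[[0,0,0],[0,0,0],-1]]'
```

```text
clock: 9.75
tool_pos: [0.5465, 0.1784, 0.0531]
orientation: [-180.0, 0.0, -86.2]
force: [0.8, 1.4, 3.3]
opening: 0.0598
gripper_force: 30.0
```

```bash
python3 -m crank '[[[0,0,0.01],[0,0,0],-1],[[0,0,0.02],[0,0,0],-1],[[0,0,0.025],[0,0,0],-1],[[0,0,0.02],[0,0,0],-1],[[0,0,0.01],[0,0,0],-1],[[0.003,-0.018,0],[0,0,0],-1],[[0.005,-0.03,0],[0,0,0],-1],[[0.006,-0.04,0],[0,0,0],-1],[[0.006,-0.04,0],[0,0,0],-1],[[0.006,-0.04,0],[0,0,0],-1],[[0.006,-0.04,0],[0,0,0],-1],[[0.006,-0.04,0],[0,0,0],-1]]'
python3 -m crank '[[[0.006,-0.04,0],[0,0,0],-1],[[0.006,-0.04,0],[0,0,0],-1],[[0.006,-0.04,0],[0,0,0],-1],[[0.006,-0.04,0],[0,0,0],-1],[[0.004,-0.025,0],[0,0,0],-1],[[0.0025,-0.015,0],[0,0,0],-1],[[0,0,0],[0,0,0],-1],[[0,0,0],[0,0,0],-1]]'
```

```text
clock: 10.95
tool_pos: [0.5835, -0.0713, 0.1372]
orientation: [179.9, 0.0, -86.2]
force: [1.1, -0.1, -2.7]
opening: 0.0596
gripper_force: 30.0
clock: 11.75
tool_pos: [0.6142, -0.2694, 0.1371]
orientation: [179.9, 0.0, -86.2]
force: [-0.1, -0.8, -3.8]
opening: 0.0591
gripper_force: 30.0
```

```bash
python3 -m crank '[[[0,0,-0.015],[0,0,0],-1],[[0,0,-0.02],[0,0,0],-1],[[0,0,-0.015],[0,0,0],-1],[[0,0,-0.01],[0,0,0],-1],[[0,0,-0.005],[0,0,0],-1],[[0,0,-0.003],[0,0,0],-1],[[0,0,-0.001],[0,0,0],-1],[[0,0,0],[0,0,0],-1],[[0,0,0],[0,0,0],-1]]'
python3 -m crank '[[[0,0,-0.001],[0,0,0],-1],[[0,0,-0.001],[0,0,0],-1],[[0,0,0],[0,0,0],-1]]'
```

```text
clock: 12.65
tool_pos: [0.6152, -0.27, 0.0695]
orientation: [-179.9, -0.0, -86.2]
force: [0.1, 0.5, -2.7]
opening: 0.0592
gripper_force: 30.0
clock: 12.95
tool_pos: [0.6148, -0.2698, 0.0668]
orientation: [180.0, 0.0, -86.2]
force: [-0.8, 0.2, -3.6]
opening: 0.0597
gripper_force: 30.0
```

```bash
python3 -m crank '[[[0,0,-0.001],[0,0,0],-1],[[0,0,0],[0,0,0],-1]]'
python3 -m crank '[[[0,0,-0.001],[0,0,0],-1],[[0,0,0],[0,0,0],-1]]'
python3 -m crank '[[[0,0,-0.001],[0,0,0],-1],[[0,0,0],[0,0,0],-1]]'
```

```text
clock: 13.15
tool_pos: [0.615, -0.2699, 0.0662]
orientation: [-180.0, -0.0, -86.2]
force: [-0.5, 0.0, -0.5]
opening: 0.0595
gripper_force: 30.0
clock: 13.35
tool_pos: [0.615, -0.2699, 0.0661]
orientation: [-180.0, -0.0, -86.1]
force: [-2.7, 2.2, 5.3]
opening: 0.0595
gripper_force: 30.0
clock: 13.55
tool_pos: [0.615, -0.2699, 0.0661]
orientation: [-179.9, -0.1, -86.1]
force: [-5.1, 3.3, 12.0]
opening: 0.0598
gripper_force: 30.0
```

Seated at 0.0661, as predicted. Releasing, lifting and then going back for can B.

```bash
python3 -m crank '[[[0,0,0.002],[0,0,0],-1],[[0,0,0],[0,0,0],1],[[0,0,0],[0,0,0],1],[[0,0,0],[0,0,0],1],[[0,0,0],[0,0,0],1],[[0,0,0],[0,0,0],1],[[0,0,0.02],[0,0,0],1],[[0,0,0.03],[0,0,0],1],[[0,0,0.03],[0,0,0],1],[[0,0,0],[0,0,0],1]]'
python3 -m crank '[[[-0.02,0.04,0],[0,0,0],1],[[-0.02,0.04,0],[0,0,0],1],[[-0.02,0.04,0],[0,0,0],1],[[-0.015,0.04,0],[0,0,0],1],[[0,0.045,0],[0,0,0],1],[[0,0.045,0],[0,0,0],1],[[0,0,0],[0,0,0],1]]'
python3 - <<'E'
from h import *
p=locate(); o=ctrl.get_obs();print(o['tool_pos'],o['opening']);locate('scene')
E
```

```text
clock: 14.55
tool_pos: [0.6176, -0.2708, 0.151]
orientation: [-179.6, -0.2, -86.1]
force: [-0.5, 0.2, 0.8]
opening: 0.0874
gripper_force: 0.0
clock: 15.25
tool_pos: [0.5401, -0.0156, 0.1462]
orientation: [-179.9, 0.0, -85.9]
force: [0.2, -0.5, 0.5]
opening: 0.0877
gripper_force: 0.0
top n 869 z 0.144 c [ 613.4 -266.1] size [57.9 58.5] ang 87
[ 0.53992823 -0.01734467  0.14602159] 0.0876805346142385
scene n 489 z 0.130 c [540.  350.8] size [53.1 57.6] ang 5
scene n 534 z 0.122 c [554.7 261.7] size [62.8 63.2] ang 11
scene n 916 z 0.141 c [ 619.9 -266.4] size [52.9 58.8] ang 12
```

Can A is standing on the pan and B and the tub haven't moved. Going to B.

```bash
python3 -m crank '[[[0,0.02,0],[0,0,0],1],[[0,0.045,0],[0,0,0],1],[[0,0.045,0],[0,0,0],1],[[-0.001,0.045,0],[0,0,0],1],[[-0.001,0.045,0],[0,0,0],1],[[-0.001,0.045,0],[0,0,0],1],[[-0.001,0.045,0],[0,0,0],1],[[-0.001,0.045,0],[0,0,0],1],[[-0.001,0.03,0],[0,0,0],1],[[0,0.002,-0.02],[0,0,0],1],[[0,0,0],[0,0,0],1],[[0,0,0],[0,0,0],1]]'
python3 - <<'E'
from h import *
np.set_printoptions(precision=4,suppress=True)
m=imaging.camera_model('wrist');p,d=imaging.snapshot('wrist');W=cloud(d,m)
M=(d>0)&(W[...,2]>.125)&(W[...,2]<.14)
for c in comps(M,200):
    (u,v),r=cv2.minEnclosingCircle(np.argwhere(c)[:,::-1].astype(np.float32));print(W[c].mean(0),c.sum(),u,v,r,ray(u,v,.134,m))
cv2.imwrite('pics/b2.png',p);print(ctrl.get_obs()['tool_pos'])
E
```

```text
clock: 16.55
tool_pos: [0.5341, 0.3457, 0.1254]
orientation: [179.9, -0.1, -86.2]
force: [0.2, 0.3, 0.5]
opening: 0.0874
gripper_force: 0.0
[0.5367 0.3448 0.133 ] 7419 316.46405029296875 272.7262268066406 52.637935638427734 [0.5366 0.3467 0.134 ]
[0.5345 0.346  0.1262]
```

View pics/b2.png

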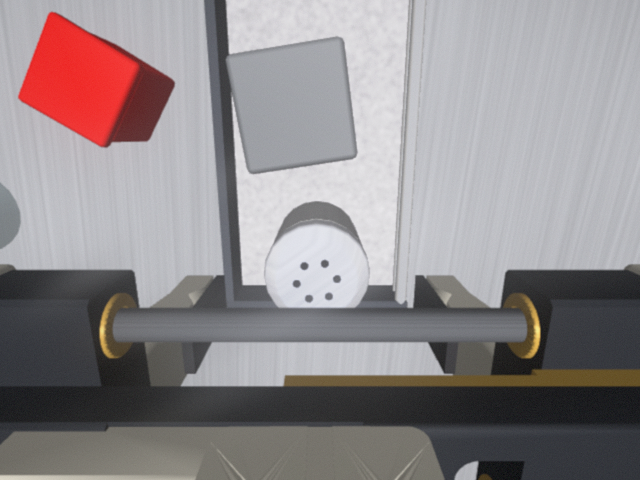

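The wrist view shows can B's lid near (316,272), centred between the fingers, and the tub at (292,105) is clear. Descending and gripping.

```bash
python3 -m crank '[[[0.001,0.002,-0.02],[0,0,0],1],[[0,0,-0.02],[0,0,0],1],[[0,0,-0.018],[0,0,0],1],[[0,0,-0.01],[0,0,0],1],[[0,0,-0.0045],[0,0,0],1],[[0,0,0],[0,0,0],-1],[[0,0,0],[0,0,0],-1],[[0,0,0],[0,0,0],-1],[[0,0,0],[0,0,0],-1],[[0,0,0],[0,0,0],-1],[[0,0,0],[0,0,0],-1],[[0,0,0],[0,0,0],-1]]'
```

```text
clock: 17.8
tool_pos: [0.5351, 0.3495, 0.054]
orientation: [-180.0, 0.0, -86.1]
force: [-1.2, 0.0, 5.4]
opening: 0.0596
gripper_force: 30.0
```

```bash
python3 -m crank '[[[0,0,0.01],[0,0,0],-1],[[0,0,0.02],[0,0,0],-1],[[0,0,0.025],[0,0,0],-1],[[0,0,0.02],[0,0,0],-1],[[0,0,0.01],[0,0,0],-1],[[0.002,-0.02,0],[0,0,0],-1],[[0.003,-0.03,0],[0,0,0],-1],[[0.005,-0.04,0],[0,0,0],-1],[[0.005,-0.04,0],[0,0,0],-1],[[0.005,-0.04,0],[0,0,0],-1],[[0.005,-0.04,0],[0,0,0],-1],[[0.005,-0.04,0],[0,0,0],-1]]'
python3 -m crank '[[[0.005,-0.04,0],[0,0,0],-1],[[0.005,-0.04,0],[0,0,0],-1],[[0.005,-0.04,0],[0,0,0],-1],[[0.005,-0.04,0],[0,0,0],-1],[[0.005,-0.04,0],[0,0,0],-1],[[0.003,-0.03,0],[0,0,0],-1],[[0.002,-0.02,0],[0,0,0],-1],[[0,0,0],[0,0,0],-1],[[0,0,0],[0,0,0],-1]]'
```

```text
clock: 19.0
tool_pos: [0.5638, 0.0969, 0.1374]
orientation: [179.9, -0.0, -86.2]
force: [1.5, -0.1, -2.5]
opening: 0.0593
gripper_force: 30.0
clock: 19.9
tool_pos: [0.5937, -0.1514, 0.1373]
orientation: [179.9, 0.0, -86.3]
force: [0.5, 0.5, -3.1]
opening: 0.0596
gripper_force: 30.0
```

```bash
python3 -m crank '[[[0.001,0,-0.015],[0,0,0],-1],[[0,0,-0.02],[0,0,0],-1],[[0,0,-0.015],[0,0,0],-1],[[0,0,-0.01],[0,0,0],-1],[[0,0,-0.005],[0,0,0],-1],[[0,0,-0.003],[0,0,0],-1],[[0,0,-0.001],[0,0,0],-1],[[0,0,-0.001],[0,0,0],-1],[[0,0,0],[0,0,0],-1]]'
python3 -m crank '[[[0,0,-0.001],[0,0,0],-1],[[0,0,-0.001],[0,0,0],-1],[[0,0,0],[0,0,0],-1]]'
python3 -m crank '[[[0,0,-0.001],[0,0,0],-1],[[0,0,0],[0,0,0],-1]]'
```

```text
clock: 20.8
tool_pos: [0.5961, -0.1508, 0.0688]
orientation: [-180.0, -0.0, -86.2]
force: [0.7, 0.9, -1.8]
opening: 0.0596
gripper_force: 30.0
clock: 21.1
tool_pos: [0.5961, -0.1509, 0.0671]
orientation: [-180.0, -0.0, -86.2]
force: [-1.1, 1.1, 2.9]
opening: 0.06
gripper_force: 30.0
clock: 21.3
tool_pos: [0.5962, -0.1509, 0.067]
orientation: [-179.9, -0.0, -86.1]
force: [-4.7, 2.0, 12.4]
opening: 0.0595
gripper_force: 30.0
```

```bash
python3 -m crank '[[[0,0,0.002],[0,0,0],-1],[[0,0,0],[0,0,0],1],[[0,0,0],[0,0,0],1],[[0,0,0],[0,0,0],1],[[0,0,0],[0,0,0],1],[[0,0,0],[0,0,0],1],[[0,0,0.02],[0,0,0],1],[[0,0,0.03],[0,0,0],1],[[0,0,0.03],[0,0,0],1],[[0,0,0],[0,0,0],1]]'
python3 -m crank '[[[-0.03,0,0],[0,0,0],-1],[[-0.04,-0.005,0],[0,0,0],-1],[[-0.04,-0.005,0],[0,0,0],-1],[[-0.033,0,0],[0,0,0],-1],[[0,0,-0.02],[0,0,0],-1],[[0,0,0],[0,0,0],-1]]'
python3 - <<'E'
from h import *
p=locate('scene'); o=ctrl.get_obs();print(o['tool_pos'],o['opening']);q=locate()
c=np.zeros((600,640,3),np.uint8);c[:300]=p[150:450];c[300:]=q[120:420];cv2.imwrite('pics/c1.png',c)
E
```

```text
clock: 22.3
tool_pos: [0.5987, -0.1512, 0.1521]
orientation: [-179.6, -0.1, -86.1]
force: [-0.2, 0.5, 0.1]
opening: 0.0877
gripper_force: 0.0
clock: 22.9
tool_pos: [0.4508, -0.1607, 0.1259]
orientation: [179.9, 0.0, -86.2]
force: [0.1, -0.8, 0.7]
opening: 0.0453
gripper_force: 0.0
scene n 532 z 0.122 c [555.2 262.1] size [61.5 63.3] ang 12
scene n 830 z 0.141 c [ 600.7 -150.2] size [58.6 52.5] ang 80
scene n 846 z 0.141 c [ 597.5 -230.3] size [57.8 53. ] ang 85
[ 0.45206141 -0.16082959  0.12691678] 0.04118785071534282
top n 842 z 0.145 c [ 595.  -148.4] size [57.6 58.5] ang 87
top n 846 z 0.144 c [ 589.3 -229.7] size [58.2 57.9] ang 89
top n 1063 z 0.122 c [551.7 262.1] size [60.6 61.5] ang 12
```

View pics/c1.png

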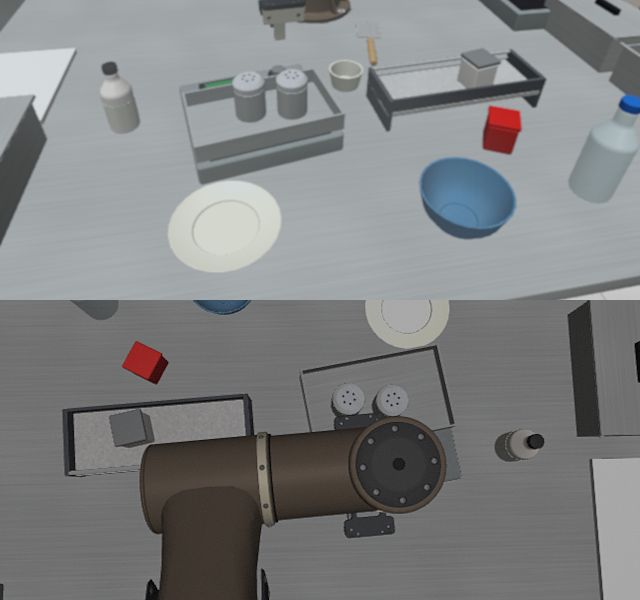

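The knock has happened: can A slid to about (0.590,-0.230), but it stays upright on the pan beside B at (0.595,-0.149). The gripper clears both, so I'm pressing record.

```bash
python3 -m crank '[[[0.001,0,-0.02],[0,0,0],-1],[[0,0,-0.02],[0,0,0],-1],[[0,0,-0.02],[0,0,0],-1],[[0,0,-0.015],[0,0,0],-1],[[0,0,-0.009],[0,0,0],-1],[[0,0,0],[0,0,0],-1],[[0,0,0],[0,0,0],-1]]'
python3 -m crank '[[[0,0,-0.004],[0,0,0],-1],[[0,0,-0.004],[0,0,0],-1],[[0,0,-0.003],[0,0,0],-1],[[0,0,-0.002],[0,0,0],-1],[[0,0,0],[0,0,0],-1],[[0,0,0],[0,0,0],-1]]'
```

```text
clock: 23.7
tool_pos: [0.4546, -0.1608, 0.0438]
orientation: [-180.0, -0.0, -86.1]
force: [0.9, 0.5, 0.7]
opening: 0.0002
gripper_force: 0.0
clock: 24.3
tool_pos: [0.4545, -0.1608, 0.0307]
orientation: [-179.9, -0.0, -86.2]
force: [1.1, 1.3, 3.9]
opening: 0.0004
gripper_force: 1.8
```

```bash
python3 -m crank '[[[0,0,-0.002],[0,0,0],-1],[[0,0,-0.002],[0,0,0],-1],[[0,0,-0.001],[0,0,0],-1],[[0,0,0],[0,0,0],-1],[[0,0,0],[0,0,0],-1]]'
python3 -m crank '[[[0,0,-0.001],[0,0,0],-1],[[0,0,0],[0,0,0],-1],[[0,0,0],[0,0,0],-1]]'
```

```text
clock: 24.8
tool_pos: [0.4547, -0.1609, 0.0276]
orientation: [-179.9, -0.0, -86.1]
force: [-7.0, 4.9, 30.9]
opening: 0.0004
gripper_force: 15.1
clock: 25.1
tool_pos: [0.4548, -0.1609, 0.0274]
orientation: [-179.9, -0.1, -86.1]
force: [-10.9, 7.1, 40.8]
opening: 0.0002
gripper_force: 20.2
```

```bash
python3 -m crank '[[[0,0,0.004],[0,0,0],-1],[[0,0,0.006],[0,0,0],-1],[[0,0,0.015],[0,0,0],-1],[[0,0,0.03],[0,0,0],0],[[0,0,0.035],[0,0,0],1],[[0,0,0.032],[0,0,0],1],[[0.03,0,0],[0,0,0],1],[[0.04,0.005,0],[0,0,0],1],[[0.04,0.005,0],[0,0,0],1],[[0.032,0,0],[0,0,0],1],[[0,0,0],[0,0,0],1],[[0,0,0],[0,0,0],1]]'
python3 - <<'E'
from h import *
np.set_printoptions(precision=4,suppress=True)
m=imaging.camera_model('wrist');p,d=imaging.snapshot('wrist');W=cloud(d,m)
M=(d>0)&(W[...,2]>.138)&(W[...,2]<.152)
for c in comps(M,200):
    (u,v),r=cv2.minEnclosingCircle(np.argwhere(c)[:,::-1].astype(np.float32));print(c.sum(),u,v,r,ray(u,v,.147,m))
o=ctrl.get_obs();print(o['tool_pos'],o['opening'])
E
```

```text
clock: 26.3
tool_pos: [0.5948, -0.1507, 0.1445]
orientation: [179.8, 0.0, -86.2]
force: [0.1, -1.1, -1.4]
opening: 0.0668
gripper_force: 0.0
10735 336.5 116.34033966064453 60.262237548828125 [ 0.5926 -0.231   0.147 ]
7772 317.44793701171875 262.3190002441406 51.579551696777344 [ 0.5971 -0.1535  0.147 ]
[ 0.5944 -0.1507  0.145 ] 0.07111888043166624
```

```bash
python3 -m crank '[[[0.0015,0,0],[0,0,0],1],[[0,0,0],[0,0,0],1],[[0,0,-0.025],[0,0,0],1],[[0,0,-0.025],[0,0,0],1],[[0,0,-0.015],[0,0,0],1],[[0,0,-0.01],[0,0,0],1],[[0,0,-0.003],[0,0,0],1],[[0,0,0],[0,0,0],1]]'
python3 -m crank '[[[0,0,0],[0,0,0],-1],[[0,0,0],[0,0,0],-1],[[0,0,0],[0,0,0],-1],[[0,0,0],[0,0,0],-1],[[0,0,0],[0,0,0],-1],[[0,0,0],[0,0,0],-1],[[0,0,0],[0,0,0],-1]]'
```

```text
clock: 27.15
tool_pos: [0.5973, -0.1509, 0.0687]
orientation: [-180.0, -0.0, -86.2]
force: [-0.6, 0.4, 0.8]
opening: 0.0878
gripper_force: 0.0
clock: 27.85
tool_pos: [0.5973, -0.1508, 0.0687]
orientation: [-180.0, -0.0, -86.2]
force: [-2.0, 0.6, 5.4]
opening: 0.0594
gripper_force: 30.0
```

```bash
python3 -m crank '[[[0,0,0.01],[0,0,0],-1],[[0,0,0.02],[0,0,0],-1],[[0,0,0.02],[0,0,0],-1],[[0,0,0.015],[0,0,0],-1],[[-0.003,0.0165,0],[0,0,0],-1],[[-0.006,0.035,0],[0,0,0],-1],[[-0.006,0.04,0],[0,0,0],-1],[[-0.006,0.04,0],[0,0,0],-1],[[-0.006,0.04,0],[0,0,0],-1],[[-0.006,0.04,0],[0,0,0],-1],[[-0.006,0.04,0],[0,0,0],-1],[[-0.005,0.035,0],[0,0,0],-1]]'
python3 -m crank '[[[-0.004,0.03,0],[0,0,0],-1],[[0,0,0],[0,0,0],-1],[[0,0,-0.015],[0,0,0],-1],[[0,0,-0.025],[0,0,0],-1],[[0,0,-0.02],[0,0,0],-1],[[0,0,-0.01],[0,0,0],-1],[[0,0,-0.004],[0,0,0],-1],[[0,0,0],[0,0,0],-1],[[0,0,0],[0,0,0],-1]]'
```

```text
clock: 29.05
tool_pos: [0.552, 0.138, 0.1329]
orientation: [180.0, 0.0, -86.1]
force: [0.9, 0.4, -2.1]
opening: 0.0592
gripper_force: 30.0
clock: 29.95
tool_pos: [0.5499, 0.166, 0.0602]
orientation: [-179.9, 0.0, -86.2]
force: [-0.2, 0.0, -2.2]
opening: 0.0596
gripper_force: 30.0
```

```bash
python3 -m crank '[[[0,0,-0.002],[0,0,0],-1],[[0,0,-0.002],[0,0,0],-1],[[0,0,0],[0,0,0],-1]]'
python3 -m crank '[[[0,0,-0.001],[0,0,0],-1],[[0,0,0],[0,0,0],-1]]'
python3 -m crank '[[[0,0,-0.001],[0,0,0],-1],[[0,0,0],[0,0,0],-1]]'
```

```text
clock: 30.25
tool_pos: [0.5497, 0.1659, 0.0557]
orientation: [-180.0, 0.0, -86.2]
force: [0.7, -0.2, -0.7]
opening: 0.0596
gripper_force: 30.0
clock: 30.45
tool_pos: [0.5497, 0.1659, 0.0557]
orientation: [-179.9, 0.0, -86.1]
force: [-3.5, 0.4, 7.5]
opening: 0.0595
gripper_force: 30.0
clock: 30.65
tool_pos: [0.5497, 0.1659, 0.0556]
orientation: [-179.9, 0.0, -86.1]
force: [-5.8, 0.3, 16.3]
opening: 0.0599
gripper_force: 30.0
```

```bash
python3 -m crank '[[[0,0,0.002],[0,0,0],-1],[[0,0,0],[0,0,0],1],[[0,0,0],[0,0,0],1],[[0,0,0],[0,0,0],1],[[0,0,0],[0,0,0],1],[[0,0,0],[0,0,0],1],[[0,0,0.025],[0,0,0],1],[[0,0,0.03],[0,0,0],1],[[0,0,0.033],[0,0,0],1],[[0,0,0],[0,0,0],1],[[0.002,-0.02,0],[0,0,0],1],[[0.005,-0.045,0],[0,0,0],1]]'
python3 -m crank '[[[0.005,-0.045,0],[0,0,0],1],[[0.005,-0.045,0],[0,0,0],1],[[0.005,-0.045,0],[0,0,0],1],[[0.005,-0.045,0],[0,0,0],1],[[0.005,-0.045,0],[0,0,0],1],[[0.005,-0.045,0],[0,0,0],1],[[0.004,-0.04,0],[0,0,0],1],[[0.001,-0.022,0],[0,0,0],1],[[0,0,0],[0,0,0],1],[[0,0,0],[0,0,0],1]]'
python3 - <<'E'
from h import *
np.set_printoptions(precision=4,suppress=True)
m=imaging.camera_model('wrist');p,d=imaging.snapshot('wrist');W=cloud(d,m)
M=(d>0)&(W[...,2]>.138)&(W[...,2]<.152)
for c in comps(M,200):
    (u,v),r=cv2.minEnclosingCircle(np.argwhere(c)[:,::-1].astype(np.float32));print(c.sum(),u,v,r,ray(u,v,.147,m))
o=ctrl.get_obs();print(o['tool_pos'],o['opening']);locate('scene')
E
```

```text
clock: 31.85
tool_pos: [0.5566, 0.1021, 0.1434]
orientation: [-179.9, 0.0, -86.0]
force: [0.9, -0.8, -0.7]
opening: 0.0879
gripper_force: 0.0
clock: 32.85
tool_pos: [0.5909, -0.2317, 0.1427]
orientation: [180.0, 0.0, -86.2]
force: [0.1, 0.3, -0.4]
opening: 0.0875
gripper_force: 0.0
7828 318.6705322265625 263.7454833984375 51.989051818847656 [ 0.5925 -0.2344  0.147 ]
[ 0.5911 -0.231   0.1429] 0.08777352170208376
scene n 525 z 0.130 c [554.1 164.2] size [58.8 51.4] ang 48
scene n 527 z 0.122 c [554.5 261.1] size [61.2 63.9] ang 13
scene n 742 z 0.139 c [ 599.2 -230.5] size [57.7 49.5] ang 84
```

```bash
python3 -m crank '[[[0.001,0,-0.025],[0,0,0],1],[[0,0,-0.025],[0,0,0],1],[[0,0,-0.015],[0,0,0],1],[[0,0,-0.009],[0,0,0],1],[[0,0,0],[0,0,0],1],[[0,0,0],[0,0,-0],-1],[[0,0,0],[0,0,0],-1],[[0,0,0],[0,0,0],-1],[[0,0,0],[0,0,0],-1],[[0,0,0],[0,0,0],-1],[[0,0,0],[0,0,0],-1],[[0,0,0],[0,0,0],-1]]'
```

```text
clock: 34.15
tool_pos: [0.5924, -0.2314, 0.07]
orientation: [-180.0, -0.0, -86.2]
force: [-2.6, 0.7, 6.2]
opening: 0.0594
gripper_force: 30.0
```

```bash
python3 -m crank '[[[0,0,0.01],[0,0,0],-1],[[0,0,0.02],[0,0,0],-1],[[0,0,0.025],[0,0,0],-1],[[0,0,0.015],[0,0,0],-1],[[-0.002,0.02,0],[0,0,0],-1],[[-0.004,0.035,0],[0,0,0],-1],[[-0.005,0.04,0],[0,0,0],-1],[[-0.005,0.04,0],[0,0,0],-1],[[-0.005,0.04,0],[0,0,0],-1],[[-0.005,0.04,0],[0,0,0],-1],[[-0.005,0.04,0],[0,0,0],-1],[[-0.004,0.04,0],[0,0,0],-1]]'
python3 -m crank '[[[-0.002,0.02,0],[0,0,0],-1],[[-0.002,0.01,0],[0,0,0],-1],[[0,0,-0.015],[0,0,0],-1],[[0,0,-0.025],[0,0,0],-1],[[0,0,-0.02],[0,0,0],-1],[[0,0,-0.01],[0,0,0],-1],[[0,0,-0.006],[0,0,0],-1],[[0,0,0],[0,0,0],-1],[[0,0,0],[0,0,0],-1]]'
```

```text
clock: 35.35
tool_pos: [0.5566, 0.0653, 0.1394]
orientation: [180.0, 0.0, -86.2]
force: [0.8, -0.1, -3.2]
opening: 0.0597
gripper_force: 30.0
clock: 36.25
tool_pos: [0.554, 0.0937, 0.0642]
orientation: [-179.9, 0.0, -86.2]
force: [0.8, -0.3, -3.2]
opening: 0.0595
gripper_force: 30.0
```

```bash
python3 -m crank '[[[0,0.001,-0.003],[0,0,0],-1],[[0,0,-0.002],[0,0,0],-1],[[0,0,-0.001],[0,0,0],-1],[[0,0,0],[0,0,0],-1]]'
python3 -m crank '[[[0,0,-0.001],[0,0,0],-1],[[0,0,0],[0,0,0],-1]]'
python3 -m crank '[[[0,0,-0.001],[0,0,0],-1],[[0,0,0],[0,0,0],-1]]'
```

```text
clock: 36.65
tool_pos: [0.5533, 0.0947, 0.0573]
orientation: [180.0, -0.0, -86.2]
force: [0.1, 0.5, -3.4]
opening: 0.0595
gripper_force: 30.0
clock: 36.85
tool_pos: [0.5535, 0.0948, 0.057]
orientation: [-180.0, -0.0, -86.1]
force: [-3.3, -0.5, 2.8]
opening: 0.0596
gripper_force: 30.0
clock: 37.05
tool_pos: [0.5535, 0.0947, 0.0569]
orientation: [-180.0, -0.0, -86.1]
force: [-6.8, -0.8, 11.9]
opening: 0.0597
gripper_force: 30.0
```

Seated. Releasing, retreating and doing the final check.

```bash
python3 -m crank '[[[0,0,0.002],[0,0,0],-1],[[0,0,0],[0,0,0],1],[[0,0,0],[0,0,0],1],[[0,0,0],[0,0,0],1],[[0,0,0],[0,0,0],1],[[0,0,0],[0,0,0],1],[[0,0,0.025],[0,0,0],1],[[0,0,0.035],[0,0,0],1],[[0,0,0.04],[0,0,0],1],[[0,0,0.03],[0,0,0],1],[[0,-0.04,0],[0,0,0],1],[[0,-0.045,0],[0,0,0],1]]'
python3 -m crank '[[[-0.02,-0.04,0],[0,0,0],1],[[-0.02,-0.04,0],[0,0,0],1],[[-0.02,-0.04,0],[0,0,0],1],[[-0.02,-0.04,0],[0,0,0],1],[[0,-0.04,0],[0,0,0],1],[[0,-0.04,0],[0,0,0],1],[[0,0,0],[0,0,0],1],[[0,0,0],[0,0,0],1]]'
python3 - <<'E'
from h import *
p=locate('scene'); o=ctrl.get_obs();print(o['tool_pos'],o['clock']);q=locate()
c=np.zeros((600,640,3),np.uint8);c[:300]=p[150:450];c[300:]=q[120:420];cv2.imwrite('pics/z1.png',c)
E
```

```text
clock: 38.25
tool_pos: [0.554, 0.0101, 0.1887]
orientation: [-179.8, 0.0, -86.0]
force: [0.7, -1.6, -1.3]
opening: 0.0879
gripper_force: 0.0
clock: 39.05
tool_pos: [0.4729, -0.2311, 0.187]
orientation: [180.0, 0.0, -86.3]
force: [0.2, 1.1, -0.2]
opening: 0.0878
gripper_force: 0.0
scene n 528 z 0.130 c [554.9 165.7] size [59.7 53.8] ang 69
scene n 524 z 0.122 c [555.1 260.5] size [62.2 61.5] ang 14
scene n 538 z 0.131 c [558.5  93. ] size [58.3 51.4] ang 52
[ 0.47308685 -0.23034392  0.18714113] 39.1
top n 1060 z 0.121 c [551.9 262.3] size [61.2 61.1] ang 13
top n 850 z 0.132 c [547.3 166.8] size [58.3 57.4] ang 1
```

View pics/z1.png

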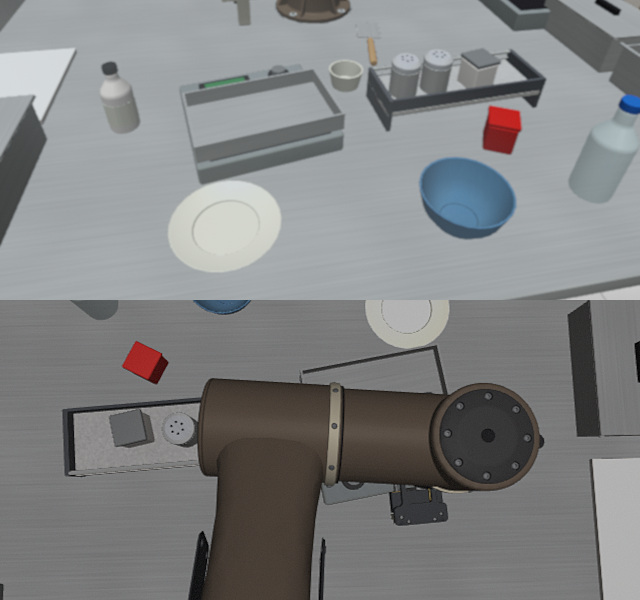

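Both canisters stand upright on the shelf behind the rail, at scene-crop (405,75) and (437,70). The tub and bystanders haven't moved, the pan is empty and the arm is clear. Handing in.

```bash
python3 -c "
from plant import close_job
print(close_job())"
```

```text
the job is handed in; nothing more can be done
None
```

I finished the stocktake and handed it in at about 39 s: I zeroed the scale, weighed both canisters together (only two were on the shelf) and recorded the weight, then stood them back upright behind the rail with the tub untouched; no verdict came back.

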